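# Set the orange studio lamp on its mark to light the canvas

## Task

The small canvas on the plywood photo board needs its light: pick up the orange lamp and stand it upright in the middle of the green round mark on that board, with its white face turned towards the canvas. It is top-heavy, so take it by its lamp head, do not let it tip over or drop it, and leave the black lamp where it stands.

Things in the scene. Friction and masses are not known exactly. Their poses are not given: they have to be found in the camera images.
- orange_lamp_head (a point): Head centre of the loose orange lamp (0.4 kg, 220 mm tall, falls if leaned over 12 degrees). Head: orange block 40 (x) by 52 (y) by 60 mm (z), any two opposite sides may be gripped; below it a 10 mm pole and a round foot 66 mm across, on one axis. The point is 190 mm above the foot's underside, 30 mm below the top; mass centre 40 mm lower. z up, x out of the white shining face.
- orange_lamp_face (a point): Centre of the white shining face of the orange lamp, 20 mm from the head's centre along the lamp's x; same axes.
- mark (a point): Top centre of the green round mark: fixed disc 110 mm across with a thin white ring 77 mm across, 14 mm above the table, on the fixed plywood photo board (190 by 350 mm). z up. The canvas (160 mm wide, 190 mm tall, facing the mark) stands on the board about 180 mm away along this frame's -y: a lamp shining along -y lights it squarely.
- black_lamp_head (a point): Centre of the head of a second lamp, of the same shape and size with a black head, standing loose on the table: a bystander, to be left alone. Axes as for the orange lamp.
Mind the look-alikes: they are no part of the job. What is shaped like the part that bears black_lamp_head but blue, pink or purple is not meant.

How it is judged:
By the outcome, as a careful person would: the job done as asked, in the order asked, and still so for the second after the job is handed in, with the robot touching nothing.
It also fails if it takes over 40 s, if anything falls off the work surface, if the arm or the gripper's body presses on something with over 40 N, if the wrist force passes 120 N, or if a joint passes its speed limit or range.

## Robot

A 7-joint arm with a two-finger parallel gripper is mounted at the origin on the work surface. World frame = base frame: x ahead of the robot, y to its left, z up, the work surface at z = 0. Lengths are in m, angles in rad, forces in N, time in s.
With the tool pointing down it reaches from about 0.425 to 0.95 m from the base axis. Payload 4.7 kg.
Tool frame: the origin (TCP) lies at the very end of the fingers, on their centre line; the grasp point (between the pads) lies 19 mm behind it; z points along the fingers, y is the line along which they close (so a half turn about z gives the same grasp; the last joint's range is limited). The gripper opens to 87 mm and grips with 3 to 60 N. Pads are 19 mm wide; open, the fingers measure 117 mm over their backs; the gripper's body (75 mm by 190 mm) begins 51 mm behind the grasp point.
Start: joints at [-1.22, 0.469, -0.049, 1.532, 0.024, 1.141, -0.082], TCP at [0.25, 0.627, 0.223] pointing down, gripper open.
Joint ranges: [-2.59, 2.59], [-0.33, 1.99], [-1.39, 1.29], [0.1, 2.45], [-1.04, 4.18], [0.21, 1.99], [-2.66, 2.66]. Speed limits (rad/s): [2.57, 2.57, 3.14, 3.14, 3.14, 3.14, 3.14].

## Interface

Orientations are given as a rotation vector (axis times angle).
In Python, from rig import env gives the robot as it stands.
- The arm moves only by the tool carry_out, never from a script. Its argument "increments" is a list that holds one entry, the list of rows, each a list of 6 numbers: the shift along the tool's x, y, z each as a share of 25 mm, from -1 to 1, then the turn, a rotation vector about the tool's x, y, z each as a share of 2 pi rad, from -1 to 1. In form: [[[x, y, z, rx, ry, rz], ...]]. A call has 1 to 10 rows; each row shifts and turns the commanded pose from where the row before left it, along the tool's axes as they then stand; what a row does not reach is not made up. A row lasts 1/12 s, in which the tool goes at most 41.7 mm and 7.16 degrees, less where a joint would pass 70% of its speed; a pose out of reach is approached as far as the arm can. A call with a number of a shift or a turn outside -1 to 1 is refused whole. A call with a gripper value outside its range is refused whole. "claw" is the finger opening in mm, from 0 to 87, set as the call begins (left out, the last holds). The fingers move at their own pace and stop on an object; "squeeze" is the grip in N (left out, the last holds). Time passes only in rows, so rows that do not move let the fingers close. It gives the time, the measured TCP pose, the force, the opening and the grip force at its end, in the units of the state.
- env.state(): the state, without advancing time (a new reading comes with each control period).
- env.grab_frame(name): name is "side" or "top" or "wrist"; returns the picture (384x512x3 uint8, red, green, blue); there is no depth.
- env.get_calibration(name): a dict with "camera_matrix" (3x3 intrinsics, pixels), "k1" (the pictures are not rectified: a ray, as slopes to the right and down, at radius r is drawn at 1 + k1 r^2 times it, then the intrinsics apply), "R" (3x3) and "t" (3): a world point X has camera coordinates R X + t; the wrist camera has in their place "mount" (4x4, takes a point from camera to tool coordinates, whose origin is the TCP and whose axes are the flange's). Camera axes: x right, y down, z forward; pixel columns grow to the right and rows downward; lengths in m; the calibration is good to about 2 mm. A picture is of the moment at which its call begins: read the wrist's pose just before it. get_calibration takes no time and is no camera call.
- env.hand_in(): hands the job in; it is judged then, once.
The state is a dict: "time_s": time; "q": joint angles; "qvel": joint speeds; "effort": joint torques, N m; "position": TCP position; "tcp_rot": TCP orientation; "wrist_force": force on the tool from outside, world axes, zero at the start; "moment": the same for the moment, N m; "width": finger opening in m; "grip_force": force on a finger pad.
Only numpy, scipy, OpenCV 4.12 (cv2) and the standard library are available. Lean on these libraries where they do the work, as an engineer would, in place of code of your own. Each camera call takes 0.05 s, during which the arm holds its last target. There are 200 camera calls.

## Working session

There is one attempt and no reset: what is moved stays moved. The work goes in short steps, Python scripts to look and compute and a tool call to move; the robot and the scene stay as the last step left them, time stands still between calls to the robot, and variables do not carry over. Pictures are saved under pics/ and viewed, at most 10 in all, crops included, and the job is handed in when it is done.

Besides the shell and the picture viewer there is one more tool, called after "Request:" by a JSON object that holds its "op" and its "data". carry_out: Moves the arm, as the interface text tells. Shift numbers are shares of 25 mm and turn numbers shares of 2 pi rad, none past 1 either way. Its arguments: {"type":"object","properties":{"increments":{"type":"array","items":{"type":"array","items":{"type":"array","items":{"type":"number","minimum":-1,"maximum":1}}}},"claw":{"type":"number"},"squeeze":{"type":"number"}},"required":["increments"]}

```bash
mkdir -p pics; cat > h.py <<'E'
import numpy as np, cv2
from scipy.spatial.transform import Rotation as Ro
def ray(env,name,u,v,st=None):
    c=env.get_calibration(name);K=np.array(c["camera_matrix"]);k=c["k1"]
    d=np.array([(u-K[0,2])/K[0,0],(v-K[1,2])/K[1,1]]);p=d.copy()
    for _ in range(30): p=d/(1+k*(p@p))
    p=np.array([*p,1.])
    if "mount" in c:
        M=np.array(c["mount"]);Rt=Ro.from_rotvec(st["tcp_rot"]).as_matrix()
        return Rt@M[:3,3]+st["position"],Rt@M[:3,:3]@p
    R=np.array(c["R"]);return -R.T@np.array(c["t"]),R.T@p
def atz(env,name,u,v,z,st=None):
    o,d=ray(env,name,u,v,st);return o+d*(z-o[2])/d[2]
def tri(*rays):
    A=0;b=0
    for o,d in rays:
        d=d/np.linalg.norm(d);P=np.eye(3)-np.outer(d,d);A=A+P;b=b+P@o
    return np.linalg.solve(A,b)
def proj(env,name,X,st=None):
    c=env.get_calibration(name);K=np.array(c["camera_matrix"])
    if "mount" in c:
        M=np.array(c["mount"]);Rt=Ro.from_rotvec(st["tcp_rot"]).as_matrix()
        p=M[:3,:3].T@(Rt.T@(np.array(X)-st["position"])-M[:3,3])
    else: p=np.array(c["R"])@X+np.array(c["t"])
    s=p[:2]/p[2];s=s*(1+c["k1"]*(s@s));return K[:2,:2]@s+K[:2,2]
E
python3 - <<'E'
from rig import env
import cv2,numpy as np
s=env.state();print({k:np.round(s[k],3) for k in s})
a=env.grab_frame("side");b=env.grab_frame("top");w=env.grab_frame("wrist")
for n,i in zip("stw",(a,b,w)): cv2.imwrite(f"pics/{n}0.png",cv2.cvtColor(i,cv2.COLOR_RGB2BGR))
for n in ("side","top"):
    c=env.get_calibration(n);R=np.array(c["R"]);print(n,-R.T@c["t"],R[2],c["camera_matrix"][0][0])
cv2.imwrite("pics/st0.png",cv2.cvtColor(cv2.resize(np.hstack([a,b]),(800,300),interpolation=cv2.INTER_AREA),cv2.COLOR_RGB2BGR))
E
```

```text
{'time_s': np.float64(0.0), 'q': array([-1.22 ,  0.469, -0.049,  1.534,  0.024,  1.141, -0.082]), 'qvel': array([ 0.001,  0.001, -0.001,  0.   , -0.   ,  0.002,  0.   ]), 'effort': array([-1.0000e-03, -5.0797e+01, -8.1000e-02, -2.3616e+01, -6.1000e-02,
        3.8000e-02,  0.0000e+00]), 'position': array([0.25 , 0.626, 0.221]), 'tcp_rot': array([-5.930e-01, -3.085e+00,  3.000e-03]), 'wrist_force': array([-0.206, -0.755, -0.113]), 'moment': array([ 0.043,  0.016, -0.003]), 'grip_force': np.float64(0.0), 'width': np.float64(0.087)}
side [ 0.36873429 -0.43266237  0.50513174] [ 0.17265436  0.83616207 -0.52059915] 377.165250206558
top [0.26070108 0.12986182 1.18369719] [ 0.18751029  0.00720117 -0.98223624] 454.3960315303293
```

View pics/s0.png

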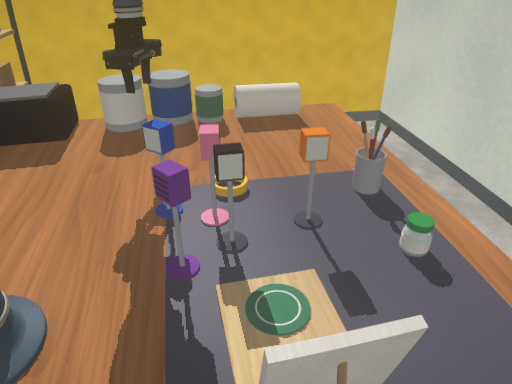

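View pics/t0.png

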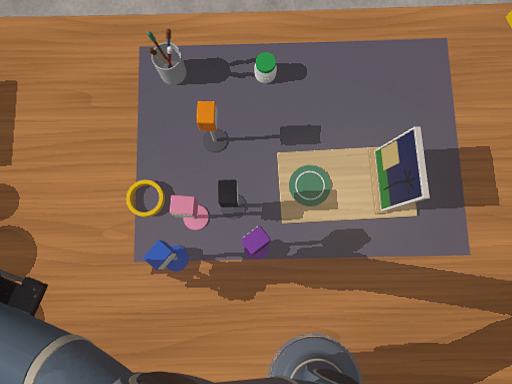

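Side view: the orange head is at (315,145) with its foot at (308,219). The other lamps are black (230,163), pink (210,142), blue (158,137) and purple (172,184). In the top view the orange head is at (206,115) and the mark at (310,186), with the canvas to its right. I choose the only orange-headed lamp and check it close up.

```bash
python3 - <<'E'
import cv2,numpy as np
s=cv2.imread("pics/s0.png");t=cv2.imread("pics/t0.png")
A=cv2.resize(s[115:235,275:355],(400,600),interpolation=cv2.INTER_CUBIC) #x5
B=cv2.resize(t[90:165,190:270],(400,375),interpolation=cv2.INTER_CUBIC) #x5
C=np.zeros((225,400,3),np.uint8)
cv2.imwrite("pics/c1.png",np.hstack([A,np.vstack([B,C])]))
cv2.imwrite("pics/c2.png",cv2.resize(t[120:230,270:430],(800,550),interpolation=cv2.INTER_CUBIC))
E
```

```text
(no output)
```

View pics/c1.png

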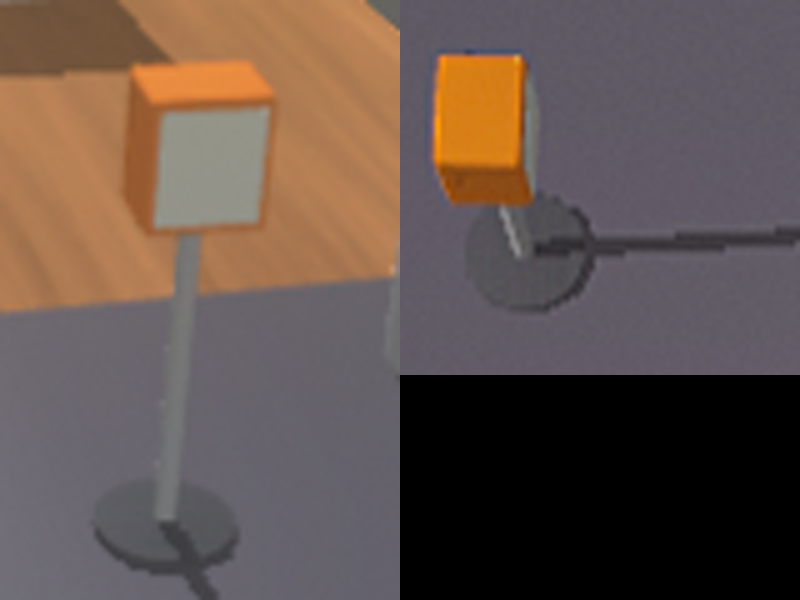

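View pics/c2.png

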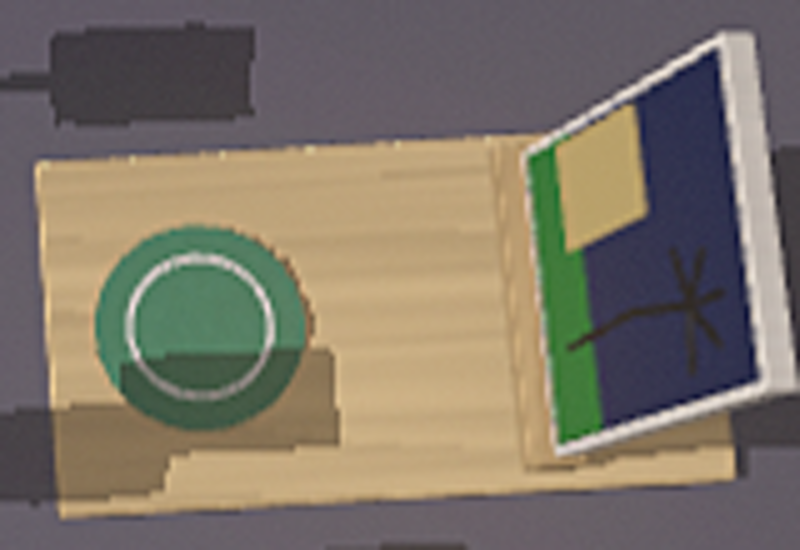

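The crops confirm the orange lamp: orange block, white face, grey pole and foot. The mark's centre is at about (200,326) in the second crop.

```bash
python3 - <<'E'
from rig import env
from h import *
T=lambda x,y:((x+.5)/5-.5+190,(y+.5)/5-.5+90)
S=lambda x,y:((x+.5)/5-.5+275,(y+.5)/5-.5+115)
M=lambda x,y:((x+.5)/5-.5+270,(y+.5)/5-.5+120)
ang=lambda a,b:np.degrees(np.arctan2(*(b-a)[[1,0]]))
t=[atz(env,"top",*T(x,y),.22) for x,y in [(40,56),(123,56),(119,167),(34,165)]]
s=[atz(env,"side",*S(x,y),.22) for x,y in [(133,67),(250,64),(274,98),(153,106)]]
for n,q in("top",t),("side",s): print(n,np.round(q,3).tolist(),np.mean(q,0),[round(ang(q[i],q[(i+1)%4]),1) for i in range(4)])
print("foot",atz(env,"top",*T(129,253),.004),atz(env,"side",*S(166,521),.004))
m=atz(env,"top",*M(200,326),.014);print("mark",m)
b=[atz(env,"top",*M(x,y),.012) for x,y in[(36,162),(540,135),(60,517),(735,480)]]
print(np.round(b,3).tolist(),ang(b[0],b[1]),ang(b[2],b[3]),ang(b[0],b[2]))
img=cv2.cvtColor(cv2.imread("pics/t0.png"),cv2.COLOR_BGR2HSV)
si=cv2.cvtColor(cv2.imread("pics/s0.png"),cv2.COLOR_BGR2HSV)
for n,i,r in("top",img,(165,155,340,220)),("side",si,(240,280,315,335)):
    k=cv2.inRange(i,(65,80,20),(95,255,255));k2=np.zeros_like(k);k2[r[1]:r[3],r[0]:r[2]] =k[r[1]:r[3],r[0]:r[2]]
    if n=="side": k2=np.zeros_like(k);k2[280:335,240:315]=k[280:335,240:315]
    if n=="top": k2=np.zeros_like(k);k2[160:212,285:335]=k[160:212,285:335]
    c=max(cv2.findContours(k2,0,2)[0],key=cv2.contourArea);e=cv2.fitEllipse(cv2.convexHull(c));print(n,e,atz(env,n,*e[0],.014))
bl=atz(env,"top",228,186,.22);print("black top",bl, "purple",atz(env,"top",257,236,.22),"pink",atz(env,"top",184,205,.22))
E
```

```text
top [[0.649, 0.255, 0.22], [0.648, 0.218, 0.22], [0.596, 0.22, 0.22], [0.598, 0.258, 0.22]] [0.62277281 0.23770426 0.22      ] [np.float64(-91.5), np.float64(177.5), np.float64(87.1), np.float64(-3.1)]
side [[0.599, 0.257, 0.22], [0.648, 0.252, 0.22], [0.645, 0.216, 0.22], [0.595, 0.216, 0.22]] [0.62170004 0.23510123 0.22      ] [np.float64(-6.2), np.float64(-95.1), np.float64(179.2), np.float64(83.8)]
foot [0.62251227 0.23529271 0.004     ] [0.62365797 0.23791854 0.004     ]
mark [ 0.49126815 -0.01155697  0.014     ]
[[0.583, 0.071, 0.012], [0.59, -0.197, 0.012], [0.393, 0.065, 0.012], [0.404, -0.282, 0.012]] -88.42115189652169 -88.22187799502893 -178.1893771955358
top ((309.4223937988281, 184.83987426757812), (24.211261749267578, 25.825572967529297), 90.44927215576172) [ 0.49117381 -0.01108794  0.014     ]
side ((278.5006103515625, 306.73187255859375), (29.97130584716797, 38.479530334472656), 100.92691802978516) [ 0.4915336  -0.01122035  0.014     ]
black top [0.45260334 0.1896151  0.22      ] purple [0.34314524 0.12966444 0.22      ] pink [0.41347448 0.284647   0.22      ]
```

```bash
cat >> h.py <<'E'
def go(env,X,yaw_y,n=None):
    """yaw_y: world angle (deg) of the tool y line; tool pointing down. Prints total shift/25mm (tool axes) then turn share."""
    s=env.state();R=Ro.from_rotvec(s["tcp_rot"])
    d=R.inv().apply(np.array(X)-s["position"])/.025
    y=R.apply([0,1,0]);now=np.degrees(np.arctan2(y[1],y[0]))
    dy=(yaw_y-now+90)%180-90
    y2=np.radians(now+dy);Y=np.array([np.cos(y2),np.sin(y2),0]);Z=np.array([0,0,-1.])
    T=Ro.from_matrix(np.column_stack([np.cross(Y,Z),Y,Z]))
    print("t",s["time_s"],"now",now,"turn",dy,"shift",np.round(d,3),"rot",np.round((R.inv()*T).as_rotvec()/2/np.pi,4))
E
python3 - <<'E'
from rig import env
from h import *
go(env,(.25,.626,.35),87.5);go(env,(.6225,.2365,.35),87.5)
E
```

```text
t 0.15 now 68.24421768834199 turn 19.25578231165801 shift [-0.006 -0.026 -5.131] rot [-0.0002 -0.     -0.0535]
t 0.15 now 68.24421768834199 turn 19.25578231165801 shift [-19.619  -8.974  -5.117] rot [-0.0002 -0.     -0.0535]
```

Request:
{"op": "carry_out", "data": {"increments": [[[0,0,-1,0,0,0],[0,0,-1,0,0,0],[-0.95,-0.43,-1,0,0,0],[-0.95,-0.43,-1,0,0,0],[-0.95,-0.43,-1.0,0,0,0],[-0.95,-0.43,0,0,0,0],[-0.95,-0.43,0,0,0,0],[-0.95,-0.43,0,0,0,0],[-0.95,-0.43,0,0,0,0],[-0.95,-0.43,0,0,0,0]]], "claw": 87}}

```text
time_s: 0.98
position: [0.3954, 0.4754, 0.3473]
tcp_rot: [-0.593, -3.085, 0.001]
wrist_force: [0.0, 0.7, -0.5]
width: 0.0867
grip_force: 0.0
```

Request:
{"op": "carry_out", "data": {"increments": [[[-0.95,-0.43,0,0,0,0],[-0.95,-0.43,0,0,0,0],[-0.95,-0.43,0,0,0,0],[-0.95,-0.43,0,0,0,0],[-0.95,-0.43,0,0,0,0],[-0.95,-0.43,0,0,0,0],[-0.95,-0.43,0,0,0,0],[-0.95,-0.43,0,0,0,0],[-0.95,-0.43,0,0,0,0],[-0.95,-0.43,0,0,0,0]]]}}

```text
time_s: 1.82
position: [0.5761, 0.2877, 0.3472]
tcp_rot: [-0.593, -3.085, 0.001]
wrist_force: [1.1, -0.9, 0.4]
width: 0.0872
grip_force: 0.0
```

Request:
{"op": "carry_out", "data": {"increments": [[[-0.9,-0.43,0,0,0,0],[-0.9,-0.43,0,0,0,0],[0,0,0,0,0,-0.018],[0,0,0,0,0,-0.018],[0,0,0,0,0,-0.0175],[0,0,0,0,0,0],[0,0,0,0,0,0]]]}}

```text
time_s: 2.4
position: [0.6092, 0.252, 0.3472]
tcp_rot: [-0.073, -3.14, 0.0]
wrist_force: [-0.3, 0.1, 0.3]
width: 0.0868
grip_force: 0.0
```

```bash
python3 - <<'E'
from rig import env
from h import *
go(env,(.6225,.2365,.35),87.5)
s=env.state();w=env.grab_frame("wrist");s=env.state();print(s["position"],s["tcp_rot"])
cv2.imwrite("pics/w1.png",cv2.cvtColor(w,cv2.COLOR_RGB2BGR))
for z in(.22,.16,.004):print(proj(env,"wrist",(.6225,.2365,z),s))
E
```

```text
t 2.4 now 87.33658206005373 turn 0.16341793994627096 shift [-0.559 -0.594 -0.113] rot [-0.     -0.0001 -0.0005]
[0.60922711 0.25202205 0.34729038] [-7.26128225e-02 -3.14028924e+00  1.31562693e-04]
[243.37352027 195.18635726]
[245.54702729 180.9191429 ]
[248.92228981 158.80312653]
```

View pics/w1.png

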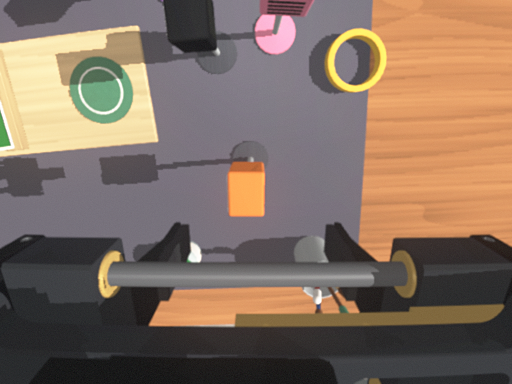

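The wrist view shows the orange head top centred at about (247,195), nearly square to the tool. The mark is at (101,90). I'll refine these by fitting.

```bash
python3 - <<'E'
from rig import env
from h import *
s=env.state();i=cv2.imread("pics/w1.png");h=cv2.cvtColor(i,cv2.COLOR_BGR2HSV)
k=cv2.inRange(h,(5,150,225),(20,255,255));k[:, :215]=0;k[225:]=0;k[:,280:]=0;k[:150]=0
k=cv2.morphologyEx(k,2,np.ones((3,3)))
c=max(cv2.findContours(k,0,2)[0],key=cv2.contourArea);print(cv2.boundingRect(c),cv2.minAreaRect(c))
b=cv2.boxPoints(cv2.minAreaRect(c));P=[atz(env,"wrist",*p,.22,s) for p in b]
print(np.round(P,4).tolist(),np.mean(P,0),[np.degrees(np.arctan2(*(P[(j+1)%4]-P[j])[[1,0]])) for j in range(4)])
k=cv2.inRange(h,(65,80,20),(95,255,255));k[:,:62]=0;k[:,140:]=0;k[130:]=0;k[:45]=0
c=max(cv2.findContours(k,0,2)[0],key=cv2.contourArea);e=cv2.fitEllipse(cv2.convexHull(c));print(e,atz(env,"wrist",*e[0],.014,s))
b=[atz(env,"wrist",*p,.012,s) for p in[(0,42.5),(138,28),(138,28),(157,141),(157,141),(0,156)]]
print([np.degrees(np.arctan2(*(b[j+1]-b[j])[[1,0]])) for j in(0,2,4)])
E
```

```text
(228, 172, 37, 44) ((246.0, 193.5), (43.0, 36.0), 90.0)
[[0.5957, 0.2216, 0.22], [0.5975, 0.2601, 0.22], [0.6469, 0.2582, 0.22], [0.6451, 0.2178, 0.22]] [0.62128857 0.23944577 0.22      ] [np.float64(87.37756986154734), np.float64(-2.184924622265091), np.float64(-92.58558316914555), np.float64(175.60995384169865)]
((100.3710708618164, 90.03089904785156), (35.634132385253906, 41.664268493652344), 147.5607147216797) [ 0.48932124 -0.01061676  0.014     ]
[np.float64(90.63504429201224), np.float64(1.7417217231017141), np.float64(-87.96574321254322)]
```

Request:
{"op": "carry_out", "data": {"increments": [[[-0.54,-0.54,0,0,0,0],[0,0,1,0,0,0],[0,0,1,0,0,0],[0,0,1,0,0,0],[0,0,1,0,0,0],[0,0,1,0,0,0],[0,0,1,0,0,0],[0,0,1,0,0,0],[0,0,0,0,0,0],[0,0,0,0,0,0]]]}}

```text
time_s: 3.28
position: [0.6214, 0.2379, 0.1715]
tcp_rot: [-0.07, -3.138, 0.002]
wrist_force: [-0.4, -0.2, 0.5]
width: 0.0867
grip_force: 0.0
```

```bash
python3 - <<'E'
from rig import env
from h import *
go(env,(.622,.238,.171),87.4)
a=env.grab_frame("side");w=env.grab_frame("wrist")
a=cv2.resize(a[100:250,240:390],(600,600))
w=cv2.resize(w[150:350,206:306],(200,400))
o=np.zeros((600,800,3),np.uint8);o[:,:600]=a;o[:400,600:]=w
cv2.imwrite("pics/g1.png",cv2.cvtColor(o,cv2.COLOR_RGB2BGR))
E
```

```text
t 3.2833 now 87.4486260774054 turn -0.04862607740538749 shift [-0.023  0.003  0.021] rot [-0.0002 -0.0004  0.0001]
```

View pics/g1.png

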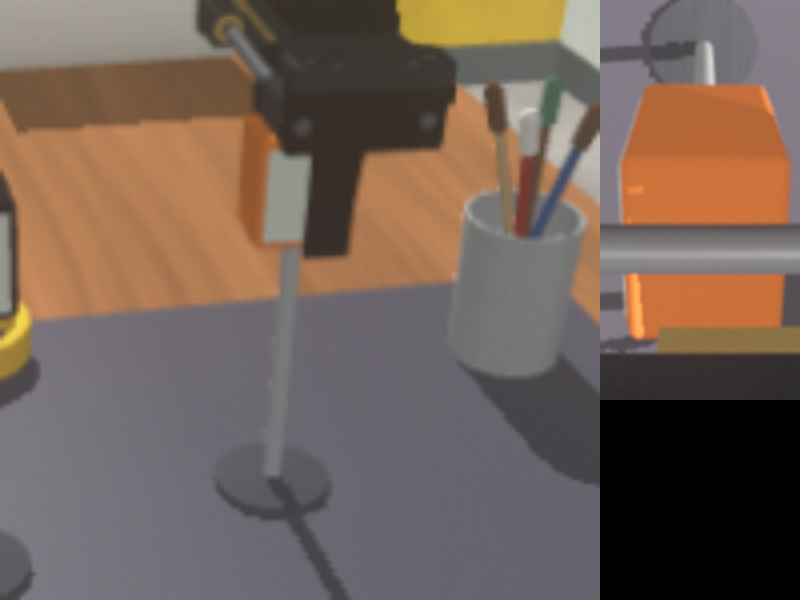

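The fingers straddle the head, with the front finger in front of the white face as expected. Closing.

Request:
{"op": "carry_out", "data": {"increments": [[[0,0,0,0,0,0],[0,0,0,0,0,0],[0,0,0,0,0,0],[0,0,0,0,0,0],[0,0,0,0,0,0],[0,0,0,0,0,0]]], "claw": 46, "squeeze": 25}}

```text
time_s: 3.88
position: [0.6223, 0.238, 0.1728]
tcp_rot: [0.069, 3.141, 0.0]
wrist_force: [-0.7, 0.3, -0.3]
width: 0.0553
grip_force: 0.0
```

Request:
{"op": "carry_out", "data": {"increments": [[[0,0,0,0,0,0],[0,0,0,0,0,0],[0,0,0,0,0,0],[0,0,0,0,0,0],[0,0,0,0,0,0],[0,0,0,0,0,0]]], "claw": 20, "squeeze": 25}}

```text
time_s: 4.38
position: [0.6222, 0.2381, 0.1725]
tcp_rot: [-0.068, -3.141, -0.0]
wrist_force: [-0.1, 0.3, 0.9]
width: 0.0401
grip_force: 24.9
```

Request:
{"op": "carry_out", "data": {"increments": [[[0,0,-0.3,0,0,0],[0,0,-0.6,0,0,0],[0,0,-0.8,0,0,0],[0,0,-0.8,0,0,0],[0,0,-0.5,0,0,0],[0,0,-0.2,0,0,0],[0,0,0,0,0,0],[0,0,0,0,0,0],[0,0,0,0,0,0]]]}}

```text
time_s: 5.13
position: [0.6213, 0.2376, 0.2508]
tcp_rot: [-0.068, -3.138, 0.002]
wrist_force: [0.1, -0.4, -4.2]
width: 0.0397
grip_force: 24.9
```

```bash
python3 - <<'E'
from rig import env
from h import *
s=env.state();print(s["position"])
go(env,(.4905,-.011,s["position"][2]),91.8)
a=env.grab_frame("side");cv2.imwrite("pics/l1.png",cv2.cvtColor(cv2.resize(a[60:260,210:410],(600,600)),cv2.COLOR_RGB2BGR))
E
```

```text
[0.6213157  0.23764015 0.25079497]
t 5.1333 now 87.50039186745465 turn 4.299608132545345 shift [  4.794 -10.164   0.028] rot [-0.0002 -0.0005 -0.0119]
```

View pics/l1.png

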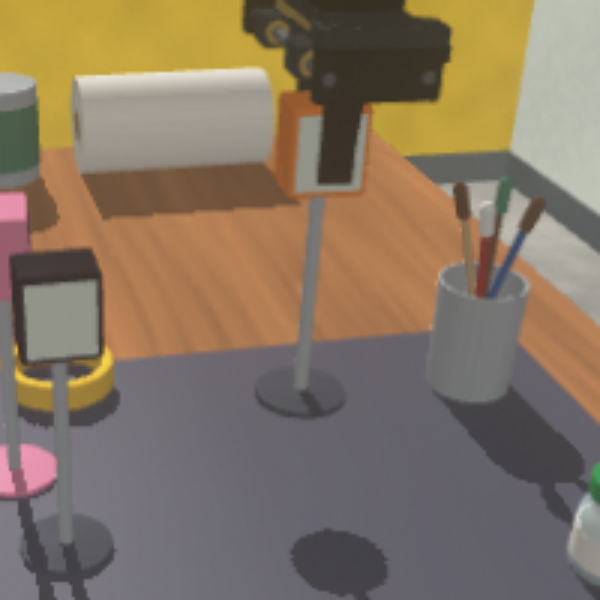

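The lamp is lifted and hangs upright. I'll carry it round to the mark, keeping well clear of the black lamp.

Request:
{"op": "carry_out", "data": {"increments": [[[0,-0.2,0,0,0,0],[0,-0.4,0,0,0,0],[0,-0.6,0,0,0,0],[0.2,-0.6,0,0,0,0],[0.3,-0.6,0,0,0,0],[0.3,-0.6,0,0,0,0],[0.3,-0.6,0,0,0,0],[0.3,-0.6,0,0,0,0],[0.3,-0.6,0,0,0,0],[0.3,-0.6,0,0,0,0]]]}}

```text
time_s: 6.02
position: [0.5657, 0.1024, 0.2526]
tcp_rot: [0.072, 3.141, -0.001]
wrist_force: [0.3, 0.7, -4.1]
width: 0.04
grip_force: 25.0
```

Request:
{"op": "carry_out", "data": {"increments": [[[0.4,-0.6,0,0,0,0],[0.4,-0.6,0,0,0,0],[0.4,-0.6,0,0,0,0],[0.4,-0.6,0,0,0,0],[0.4,-0.6,0,0,0,0],[0.4,-0.6,0,0,0,0],[0.25,-0.6,0,0,0,0],[0.1,-0.35,0,0,0,0],[0.04,-0.15,0,0,0,0],[0,-0.06,0,0,0,0]]]}}

```text
time_s: 6.85
position: [0.4915, -0.0114, 0.2528]
tcp_rot: [0.071, 3.14, 0.001]
wrist_force: [0.4, -0.5, -3.4]
width: 0.0401
grip_force: 24.9
```

Request:
{"op": "carry_out", "data": {"increments": [[[0,0,0,0,0,-0.004],[0,0,0,0,0,-0.004],[0,0,0,0,0,-0.004],[0,0,0,0,0,0],[0,0,0,0,0,0],[0,0,0,0,0,0],[0,0,0,0,0,0]]]}}

```text
time_s: 7.43
position: [0.4916, -0.0103, 0.2525]
tcp_rot: [0.05, -3.141, -0.0]
wrist_force: [-0.1, -0.2, -4.2]
width: 0.0398
grip_force: 24.9
```

```bash
python3 - <<'E'
from rig import env
from h import *
s=env.state();print(s["position"],s["width"])
go(env,(.4905,-.011,.1725+.014),91.8)
a=env.grab_frame("side");b=env.grab_frame("top")
for z in(.078,.3):print(proj(env,"side",(*s["position"][:2],z)),proj(env,"top",(*s["position"][:2],z)))
o=np.hstack([cv2.resize(a[50:350,180:380],(400,600)),cv2.resize(b[100:250,260:360],(400,600))])
cv2.imwrite("pics/m1.png",cv2.cvtColor(o,cv2.COLOR_RGB2BGR))
E
```

```text
[ 0.49156507 -0.0103489   0.25245623] 0.03983877573849431
t 7.4333 now 91.837226574054 turn -0.03722657405400298 shift [ 0.043 -0.025  2.638] rot [ 0.     -0.      0.0001]
[279.79159259 278.73395282] [311.99004156 179.63244339]
[285.91477474 151.38639232] [324.97369037 156.61405942]
```

View pics/m1.png

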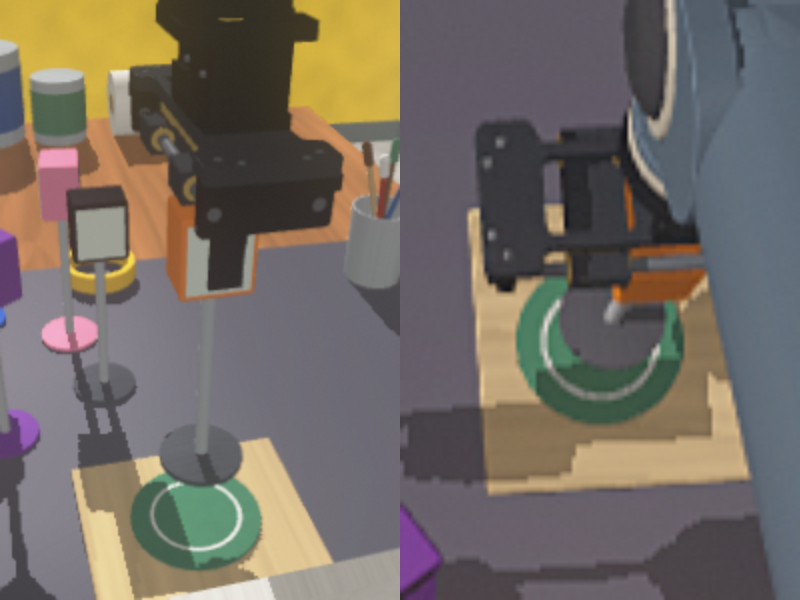

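The lamp hangs plumb over the mark. The foot is at (280,277) in the side view and (313,179) in the top view, both within about 1 px of prediction. Lowering.

Request:
{"op": "carry_out", "data": {"increments": [[[0.04,-0.02,0.3,0,0,0],[0,0,0.5,0,0,0],[0,0,0.6,0,0,0],[0,0,0.5,0,0,0],[0,0,0.3,0,0,0],[0,0,0.15,0,0,0],[0,0,0.1,0,0,0],[0,0,0.05,0,0,0],[0,0,0,0,0,0],[0,0,0,0,0,0]]]}}

```text
time_s: 8.37
position: [0.491, -0.0111, 0.1905]
tcp_rot: [-0.05, 3.14, 0.0]
wrist_force: [-0.8, 0.1, -3.7]
width: 0.0399
grip_force: 24.9
```

Request:
{"op": "carry_out", "data": {"increments": [[[0,0,0.04,0,0,0],[0,0,0.04,0,0,0],[0,0,0,0,0,0],[0,0,0,0,0,0]]]}}

```text
time_s: 8.7
position: [0.4905, -0.011, 0.1881]
tcp_rot: [-0.05, 3.141, 0.0]
wrist_force: [-0.3, 0.4, -3.8]
width: 0.04
grip_force: 24.9
```

Request:
{"op": "carry_out", "data": {"increments": [[[0,0,0.04,0,0,0],[0,0,0,0,0,0],[0,0,0,0,0,0],[0,0,0,0,0,0]]]}}

```text
time_s: 9.03
position: [0.4905, -0.0111, 0.187]
tcp_rot: [0.05, -3.141, -0.0]
wrist_force: [-0.8, 0.3, -4.3]
width: 0.04
grip_force: 24.9
```

Request:
{"op": "carry_out", "data": {"increments": [[[0,0,0.03,0,0,0],[0,0,0,0,0,0],[0,0,0,0,0,0],[0,0,0,0,0,0]]]}}

```text
time_s: 9.37
position: [0.4907, -0.011, 0.1864]
tcp_rot: [-0.05, 3.141, 0.0]
wrist_force: [0.6, -0.7, -3.1]
width: 0.0398
grip_force: 24.9
```

Request:
{"op": "carry_out", "data": {"increments": [[[0,0,0.03,0,0,0],[0,0,0,0,0,0],[0,0,0,0,0,0],[0,0,0,0,0,0]]]}}

```text
time_s: 9.7
position: [0.4909, -0.011, 0.1864]
tcp_rot: [-0.05, 3.14, 0.0]
wrist_force: [-1.4, 0.2, 5.6]
width: 0.04
grip_force: 25.0
```

Request:
{"op": "carry_out", "data": {"increments": [[[0,0,0.02,0,0,0],[0,0,0,0,0,0],[0,0,0,0,0,0],[0,0,0,0,0,0]]]}}

```text
time_s: 10.03
position: [0.4911, -0.0109, 0.1864]
tcp_rot: [-0.05, 3.14, 0.001]
wrist_force: [-2.2, 0.8, 9.2]
width: 0.0398
grip_force: 25.0
```

Contact, so the foot is on the mark. I'll ease the load, then open gradually.

Request:
{"op": "carry_out", "data": {"increments": [[[0,0,-0.03,0,0,0],[0,0,0,0,0,0],[0,0,0,0,0,0]]], "squeeze": 5}}

```text
time_s: 10.28
position: [0.4911, -0.0108, 0.1863]
tcp_rot: [-0.05, 3.14, 0.001]
wrist_force: [-1.1, 0.4, 6.9]
width: 0.0402
grip_force: 5.0
```

Request:
{"op": "carry_out", "data": {"increments": [[[0,0,0,0,0,0],[0,0,0,0,0,0],[0,0,0,0,0,0],[0,0,0,0,0,0]]], "claw": 46}}

```text
time_s: 10.62
position: [0.4904, -0.0112, 0.1854]
tcp_rot: [0.05, -3.141, 0.0]
wrist_force: [0.5, -0.8, -0.4]
width: 0.0456
grip_force: 0.0
```

Request:
{"op": "carry_out", "data": {"increments": [[[0,0,0,0,0,0],[0,0,0,0,0,0],[0,0,0,0,0,0],[0,0,0,0,0,0],[0,0,0,0,0,0],[0,0,0,0,0,0],[0,0,0,0,0,0],[0,0,0,0,0,0]]], "claw": 87}}

```text
time_s: 11.28
position: [0.4905, -0.0111, 0.1858]
tcp_rot: [-0.05, 3.141, 0.0]
wrist_force: [-0.3, -0.6, 0.1]
width: 0.085
grip_force: 0.0
```

Request:
{"op": "carry_out", "data": {"increments": [[[0,0,-0.2,0,0,0],[0,0,-0.4,0,0,0],[0,0,-0.8,0,0,0],[0,0,-1,0,0,0],[0,0,-1,0,0,0],[0,0,-1,0,0,0],[0,0,-1,0,0,0],[0,0,-0.6,0,0,0],[0,0,0,0,0,0],[0,0,0,0,0,0]]]}}

```text
time_s: 12.12
position: [0.4908, -0.0111, 0.337]
tcp_rot: [-0.05, 3.139, 0.001]
wrist_force: [-0.7, 0.1, -1.2]
width: 0.0869
grip_force: 0.0
```

```bash
python3 - <<'E'
from rig import env
from h import *
s=env.state();w=env.grab_frame("wrist");a=env.grab_frame("side")
for n,i in("w9",w),("s9",a): cv2.imwrite(f"pics/{n}.png",cv2.cvtColor(i,cv2.COLOR_RGB2BGR))
o=np.hstack([cv2.resize(a[90:390,180:380],(400,600)),cv2.resize(w[80:280,140:340],(400,400))[:400] if 0 else cv2.copyMakeBorder(cv2.resize(w[60:310,156:356],(400,500)),0,100,0,0,0)])
cv2.imwrite("pics/f1.png",cv2.cvtColor(o,cv2.COLOR_RGB2BGR))
for z in(.014,.234): print(proj(env,"wrist",(.4905,-.011,z),s),proj(env,"side",(.4905,-.011,z)))
np.save("s9.npy",np.array([s["position"],s["tcp_rot"]]))
E
```

```text
[257.06713821 152.36774766] [277.87275275 306.7269171 ]
[257.11007049 188.84936071] [283.22883422 195.63992351]
```

View pics/f1.png

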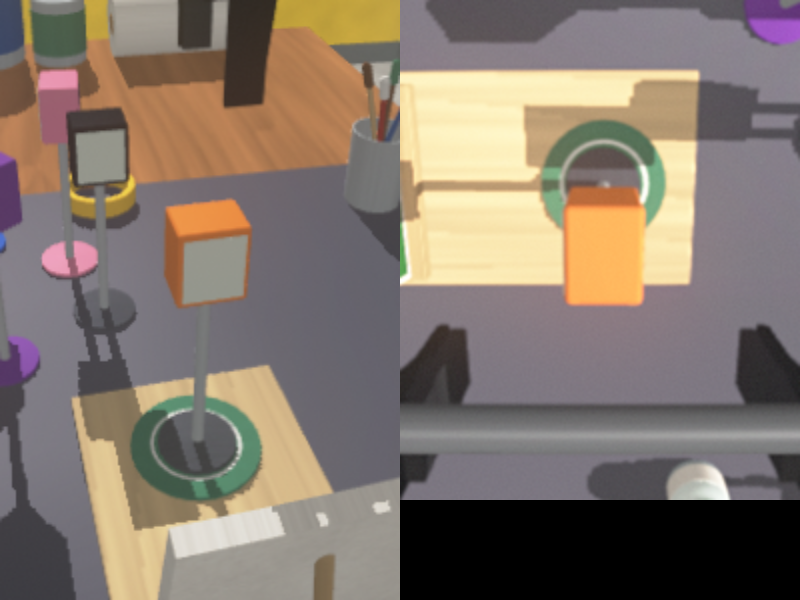

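The lamp stands upright with its foot concentric in the white ring, its face square to the canvas and the gripper clear above it. The black lamp hasn't moved.

```bash
python3 -c "
from rig import env
print(env.hand_in())"
```

```text
the job is handed in; nothing more can be done
None
```

The orange lamp stands upright in the middle of the green mark, its white face turned square to the canvas; the black lamp was left where it stood, and the job was handed in at about 12 s (the hand-in gave no verdict).

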